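# Shut the comparator valve with its T-handle

### The job

Take the larger of the two T-handles, fit its square socket onto the square valve spindle of the gauge comparator block and push it fully home, then turn it clockwise (seen from above) until you feel the spindle reach its stop. Do not force it past the stop: the round collar under the spindle must not be twisted in the block. Leave the handle sitting fully home on the shut valve, and leave the smaller T-handle where it stands.

Things in the scene. Friction and masses are not known exactly. Their poses are not given: they have to be found in the camera images.
- t_handle: The larger T-handle, plain steel, about 0.35 kg, standing on its socket: a block 36 mm square, 34 mm tall, with a blind bore 17.5 mm square, 28 mm deep, open downwards. On it a round neck 12 mm thick (from 34 to 52 mm up), then the cross bar (52 to 68 mm up). Origin: centre of the underside, at the mouth of the bore. x along the bar, z up; the bore's sides are parallel to x and y.
- bar_middle (a point): Middle of the larger T-handle's cross bar, the place to grip: 60 mm above the underside, on the axis of the bore. The bar is 110 mm long (along x), 14 mm wide (y), 16 mm tall; below it the neck leaves 18 mm free above the socket block.
- small_handle: The smaller T-handle, same shape, not wanted (bore too small): socket 25 mm square, cross bar 76 mm long and 10 mm wide, 57 mm tall overall, standing upright. Origin at the centre of its underside, x along the bar. To be left alone.
- block: The gauge comparator: dark green steel block, 200 mm (x) by 280 mm (y), 55 mm tall, fixed. Origin: centre of its underside, z up. The valve spindle stands upright at x 0, y -60 mm. A dial gauge on a post stands at x 45, y 90 mm (dial 100 mm across, square to x, its top 265 mm above the bench); a capped port 89 mm tall at x -55, y 75 mm.
- seat (a point): Centre of the flat top of the round steel collar (52 mm across, 11 mm above the block), on the spindle's axis. With the larger T-handle fully home the underside of its socket lies on this face (0 mm). The axes are the block's and do not tell how the spindle is turned.
- shoulder (a point): On the spindle's axis, 16 mm above the seat: the upper end of its square part, 16 x 16 mm steel. A socket not turned to match rests on the corners here; matched within about 5 degrees it drops over the square. How the square is turned differs each time (any angle) and no measured pose tells it (axes are the block's): find it by touch, or look.
- spindle_tip (a point): Tip of the spindle, 26 mm above the seat, on its axis (axes are the block's). Above the square part comes a round pilot 15.6 mm in diameter, 4 mm long, then a taper 6 mm long to this 8 mm tip; the socket passes over the pilot at any angle.
- spindle (a joint): Turn of the spindle left before its stop, rad: 0 at the hard stop (valve shut), 0.7 to 1.3 at the start; decreases as it turns clockwise seen from above. It does not tell the square's absolute direction. Its friction is about 0.22 N m; it stays where it is left.
- gland_mark (a point): Small dark dot on the top of the round collar, 23 mm from the spindle's axis. Only friction keeps the collar from turning in the block: more than about 1 N m on the spindle against its stop twists it. It must stay where it is.
Things that resemble listed ones, but are neither listed nor needed, are in the scene too. Leave any turquoise look-alike of the t_handle alone.

How it is judged:
By the outcome, as a careful person would: the job done as asked, in the order asked, and still so for the second after the job is handed in, with the robot touching nothing.
It also fails if it takes over 72 s, if anything falls off the work surface, if the arm or the gripper's body presses on something with over 40 N, if the wrist force passes 120 N, or if a joint passes its speed limit or range.

### The arm

A 6-joint arm with a two-finger parallel gripper is mounted at the origin on the work surface. World frame = base frame: x ahead of the robot, y to its left, z up, the work surface at z = 0. Lengths are in m, angles in rad, forces in N, time in s.
With the tool pointing down it reaches from about 0.275 to 0.825 m from the base axis. Payload 4.9 kg.
Tool frame: the origin (TCP) lies midway between the tips of the shut fingers; the grasp point (between the pads) lies 19 mm behind it (bot.grip_depth is the distance from the TCP to the grasp point, in m); y points along the fingers, x is the direction in which the jaws open and shut, and the axes are right-handed (so a half turn about y gives the same grasp; the last joint's range is limited). The gripper opens to 85 mm and grips with 20 to 120 N. Pads are 22 mm wide; open, the fingers measure 114 mm over their backs; the gripper's body (76 mm by 85 mm) begins 54 mm behind the grasp point. The pads swing forward as they close: fully open they stand 13 mm farther back than shut.
Start: joints at [1.136, 0.326, -0.193, 1.052, 0, 1.437], TCP at [0.163, 0.525, 0.231] pointing down, gripper open.
Joint ranges: [-2.65, 2.65], [-0.97, 1.79], [-1.3, 1.35], [-1.93, 2.1], [-1.47, 1.37], [-3.14, 3.14]. Speed limits (rad/s): [2.57, 2.57, 3.14, 3.14, 3.14, 3.14].

### API

Orientations are given as a unit quaternion [w, x, y, z].
In Python, from cell import bot gives the robot as it stands. Calls block until the motion is done:
- bot.move_pose(position, orientation): joint-space move of the TCP to a pose.
- bot.move_linear(position, speed=0.15, rotation=None, until_force=None): straight line of the TCP; rotation=None keeps the orientation; speed is the mean speed in m/s. With until_force (N) it stops when the force on the tool has changed by that much, and returns True; else False.
- bot.goto_joints(angles): joint-space move.
- bot.set_gripper(opening, grasp_force=None): opening from 0.0 (shut) to 1.0 (fully open); grasp_force is the grip in N (None keeps the last); returns when the fingers have stopped.
- bot.wait(seconds).
- bot.solve_ik(position, orientation): joint angles nearest the present ones, or None.
- bot.camera(name): name is "side" or "top" or "wrist"; returns the picture (480x640x3 uint8, red, green, blue); there is no depth.
- bot.calibration(name): a dict with "mtx" (3x3 intrinsics, pixels), "k1" (the pictures are not rectified: a ray, as slopes to the right and down, at radius r is drawn at 1 + k1 r^2 times it, then the intrinsics apply), "extrinsics" (4x4, takes a point from world to camera coordinates); the wrist camera has in their place "hand_eye" (4x4, takes a point from camera to tool coordinates, whose origin is the TCP and whose axes are the tool frame's). Camera axes: x right, y down, z forward; pixel columns grow to the right and rows downward; lengths in m; the calibration is good to about 2 mm. A picture is of the moment at which its call begins: read the wrist's pose just before it. calibration takes no time and is no camera call.
A pose or a line that the arm cannot do raises bot.PlanningError and nothing moves.
- bot.close_job(): hands the job in, once; it reports no verdict.
Trained networks look in the newest picture that a camera, given by its name, has taken for a name from the list of things; names that differ only in an ending like _2 or _b are one class to them, and where a whole thing is asked for, a point or a joint stands for the part that bears it (a point fixed in the world has none). Each returns a list of dicts, best first, with "confidence" (0 to 1); they miss things now and then, are a little off and sometimes report something else, mostly with a low value. They report only what shows in the picture. A call takes as long as a camera call. They do not tell look-alikes from the thing itself.
- bot.search_frame(camera, thing): "bbox" ([left, top, width, height] in pixels, round what is visible of it).
Readings, each from a call of its own:
- bot.read_clock(): time.
- bot.read_joint_positions(): joint angles.
- bot.read_joint_vel(): joint speeds.
- bot.read_joint_efforts(): joint torques, N m.
- bot.read_position(): TCP position.
- bot.read_tool_rot(): TCP orientation.
- bot.read_ft_force(): force on the tool from outside, world axes, zero at the start.
- bot.read_moment(): the same for the moment, N m.
- bot.read_gripper_width(): opening from 0.0 (shut) to 1.0 (fully open).
Only numpy, scipy, OpenCV 4.12 (cv2) and the standard library are available. Lean on these libraries where they do the work, as an engineer would, in place of code of your own. Each camera call takes 0.05 s, during which the arm holds its last target.

## Working session

There is one attempt and no reset: what is moved stays moved. The work goes in short steps, each a Python script; the robot and the scene stay as the last script left them, time stands still between calls to the robot, and variables do not carry over. Pictures are saved under pics/ and viewed, and the job is handed in when it is done.

```bash
ls; mkdir -p pics; python3 - <<'E'
from cell import bot
import cv2
for n in ("side","top","wrist"):
    im=bot.camera(n); cv2.imwrite(f"pics/{n}0.png",im[:,:,::-1])
    c=bot.calibration(n); print(n,{k:(v.tolist() if hasattr(v,'tolist') else v) for k,v in c.items()})
    for t in ("t_handle","small_handle","block","spindle_tip","seat","gland_mark","shoulder"):
        print(t,[(d["bbox"],round(d["confidence"],2)) for d in bot.search_frame(n,t)])
print(bot.read_clock(),bot.read_position(),bot.read_tool_rot())
E
```

```text
pics
side {'mtx': [[549.0539319260458, 0.0, 320.5663849803348], [0.0, 549.0539319260458, 244.73817185502247], [0.0, 0.0, 1.0]], 'k1': 0.03705349112842147, 'extrinsics': [[0.7649278266031142, -0.6438915465492066, 0.01700283419630869, -0.43998586290197594], [-0.48160902762280255, -0.5892699072755112, -0.6487015653532286, 0.23013742995186873], [0.42771271269446137, 0.4880211600555671, -0.7608529310829812, 0.8331523791639535], [0.0, 0.0, 0.0, 1.0]]}
t_handle [([407.8, 244.0, 39.4, 57.3], 0.83), ([279.8, 347.2, 52.5, 58.3], 0.77), ([373.1, 389.9, 32.4, 81.7], 0.63)]
small_handle [([352.6, 324.7, 47.5, 29.9], 0.69)]
block [([196.4, 26.9, 124.5, 201.8], 0.62)]
spindle_tip [([194.8, 27.0, 128.6, 202.5], 0.97), ([351.7, 326.9, 47.2, 27.9], 0.58)]
seat [([195.2, 28.7, 126.5, 200.9], 0.96)]
gland_mark [([249.4, 154.2, 26.1, 25.1], 0.85)]
shoulder []
top {'mtx': [[531.0121741086296, 0.0, 321.3295304513301], [0.0, 531.0121741086296, 237.84421491189553], [0.0, 0.0, 1.0]], 'k1': -0.06345225812868717, 'extrinsics': [[-0.01589397778099349, -0.9998690756474712, 0.0030352980362692906, -0.09661892568186
[... 567 characters left out ...]
4.0, 133.2, 194.1, 161.9], 0.93), ([377.9, 160.1, 29.9, 51.0], 0.7)]
wrist {'mtx': [[391.053073076595, 0.0, 313.9926062647177], [0.0, 391.053073076595, 243.3945889636981], [0.0, 0.0, 1.0]], 'k1': -0.06793214790329631, 'hand_eye': [[0.9999994932076038, -0.00035915615669875625, -0.0009405271871203252, 5.005379136469035e-05], [0.0008099555180206464, -0.26785887474856857, 0.9634578180649573, -0.14307587553409867], [-0.0005979603610898459, -0.9634580915770463, -0.2678584480992168, 0.06693543466887512], [0.0, 0.0, 0.0, 1.0]]}
t_handle []
small_handle []
block []
spindle_tip []
seat []
gland_mark []
shoulder []
1.2 [0.1629556  0.52533516 0.2312829 ] [ 0.56927818 -0.56926491 -0.41944341  0.41943657]
```

View pictures.

View pics/side0.png

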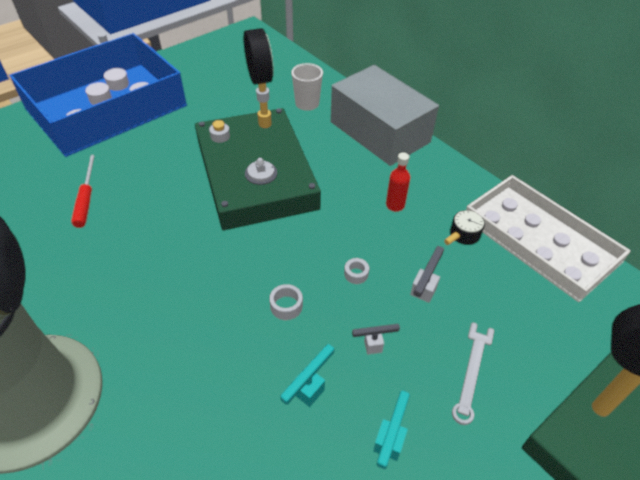

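View pics/top0.png

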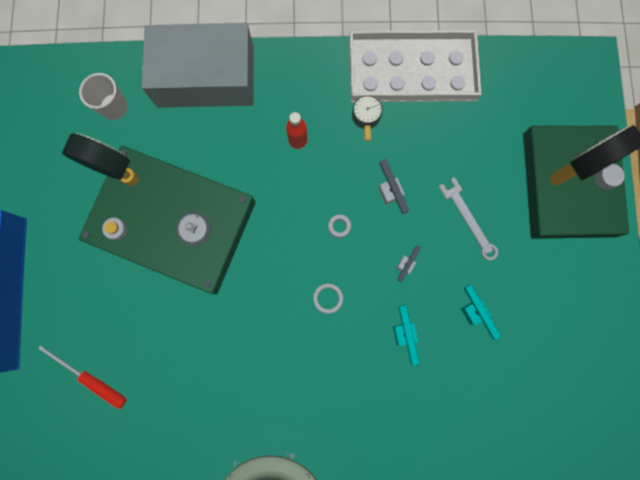

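View pics/wrist0.png

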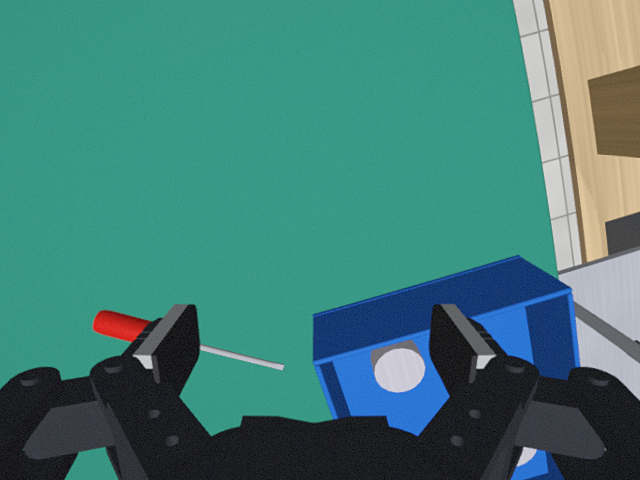

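```bash
cat > h.py <<'E'
import numpy as np, cv2
from scipy.spatial.transform import Rotation as Ro
def quat(phi):
    R=np.array([[np.cos(phi),0,-np.sin(phi)],[np.sin(phi),0,np.cos(phi)],[0,-1,0]])
    q=Ro.from_matrix(R).as_quat(); return [q[3],q[0],q[1],q[2]]
def Rq(q): return Ro.from_quat([q[1],q[2],q[3],q[0]]).as_matrix()
def cam(cal,pos=None,q=None):
    """returns R,t world->cam"""
    if 'extrinsics' in cal: E=np.array(cal['extrinsics'])
    else:
        T=np.eye(4);T[:3,:3]=Rq(q);T[:3,3]=pos
        E=np.linalg.inv(T@np.array(cal['hand_eye']))
    return E
def dist(cal): return np.array([cal['k1'],0,0,0,0.])
def proj(cal,E,P):
    P=np.atleast_2d(P)@E[:3,:3].T+E[:3,3]
    s=P[:,:2]/P[:,2:]; r2=(s**2).sum(1,keepdims=True); s=s*(1+cal['k1']*r2)
    K=np.array(cal['mtx']); return s@K[:2,:2].T+K[:2,2]
def ray(cal,E,uv,z):
    s=cv2.undistortPoints(np.array(uv,float).reshape(-1,1,2),np.array(cal['mtx']),dist(cal)).reshape(-1,2)
    d=np.c_[s,np.ones(len(s))]@E[:3,:3]; c=-E[:3,:3].T@E[:3,3]
    return c+d*((z-c[2])/d[:,2:])
E
python3 - <<'E'
from h import *
from cell import bot
import cv2
ct=bot.calibration("top");cs=bot.calibration("side");Et=cam(ct);Es=cam(cs)
print("bar top",ray(ct,Et,[[383,161],[406,212],[394.5,187]],.064))
print("bar side",ray(cs,Es,[[437,250],[420,292],[428.5,271]],.064))
print("spindle top",ray(ct,Et,[[190,228]],.092),ray(ct,Et,[[192.5,229]],.066))
print("side",ray(cs,Es,[[260,160]],.092),ray(cs,Es,[[261,171]],.066))
print("top block corners",ray(ct,Et,[[122,148],[81,240],[216,292],[253,198]],.055))
t=cv2.imread("pics/top0.png");s=cv2.imread("pics/side0.png")
a=cv2.resize(t[150:220,350:450],None,fx=4,fy=4,interpolation=2);b=cv2.resize(t[195:265,145:245],None,fx=4,fy=4,interpolation=2)
c=cv2.resize(s[235:305,380:480],None,fx=4,fy=4,interpolation=2);d=cv2.resize(s[135:205,210:310],None,fx=4,fy=4,interpolation=2)
cv2.imwrite("pics/crop0.png",np.vstack([np.hstack([a,b]),np.hstack([c,d])]))
E
```

```text
bar top [[ 0.65626475 -0.22368976  0.064     ]
 [ 0.5574459  -0.26349034  0.064     ]
 [ 0.6055347  -0.24366705  0.064     ]]
bar side [[ 0.64790527 -0.22489368  0.064     ]
 [ 0.55967149 -0.26761381  0.064     ]
 [ 0.60239766 -0.24693968  0.064     ]]
spindle top [[0.52893588 0.13277181 0.092     ]] [[0.53116911 0.13444524 0.066     ]]
side [[0.53136729 0.13072612 0.092     ]] [[0.53016698 0.12875729 0.066     ]]
top block corners [[0.6936341  0.2777938  0.055     ]
 [0.51532126 0.34961431 0.055     ]
 [0.41444588 0.09152612 0.055     ]
 [0.59041338 0.02330517 0.055     ]]
```

View pics/crop0.png

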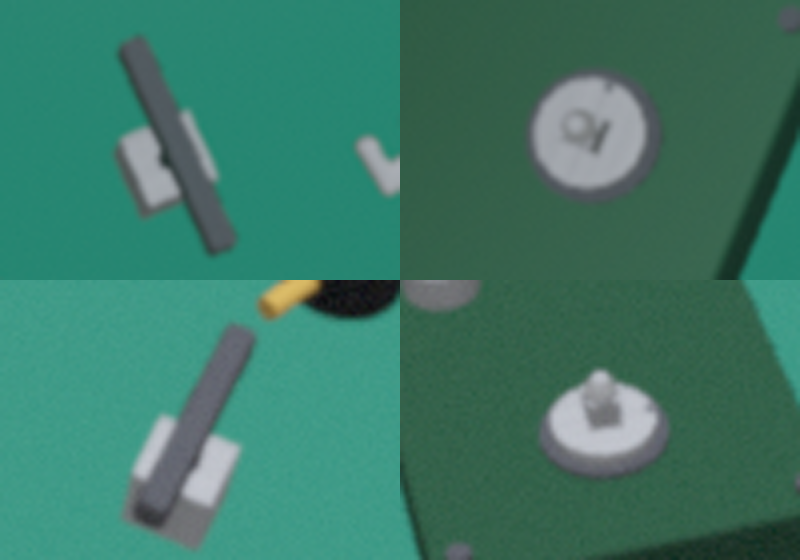

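```bash
python3 - <<'E'
from h import *
from cell import bot
R=Rq(bot.read_tool_rot()); print(np.degrees(np.arctan2(R[1,0],R[0,0])))
for p in [(0.53,0.131,0.16),(0.605,-.2445,.1)]:
  for ph in range(-180,180,30):
    j=bot.solve_ik(p,quat(np.radians(ph))); print(p,ph,None if j is None else np.round(j,2))
E
```

```text
72.76566940952894
(0.53, 0.131, 0.16) -180 [ 0.11  0.38 -0.31  0.88  0.   -1.46]
(0.53, 0.131, 0.16) -150 [ 0.11  0.38 -0.31  0.88  0.   -1.99]
(0.53, 0.131, 0.16) -120 [ 0.11  0.38 -0.31  0.88  0.   -2.51]
(0.53, 0.131, 0.16) -90 [ 0.11  0.38 -0.31  0.88  0.   -3.03]
(0.53, 0.131, 0.16) -60 [ 0.11  0.38 -0.31  0.88  0.    2.73]
(0.53, 0.131, 0.16) -30 [ 0.11  0.38 -0.31  0.88  0.    2.2 ]
(0.53, 0.131, 0.16) 0 [ 0.11  0.38 -0.31  0.88  0.    1.68]
(0.53, 0.131, 0.16) 30 [ 0.11  0.38 -0.31  0.88  0.    1.15]
(0.53, 0.131, 0.16) 60 [ 0.11  0.38 -0.31  0.88  0.    0.63]
(0.53, 0.131, 0.16) 90 [ 0.11  0.38 -0.31  0.88  0.    0.11]
(0.53, 0.131, 0.16) 120 [ 0.11  0.38 -0.31  0.88  0.   -0.42]
(0.53, 0.131, 0.16) 150 [ 0.11  0.38 -0.31  0.88  0.   -0.94]
(0.605, -0.2445, 0.1) -180 [-0.5   0.62 -0.08  0.88  0.   -2.07]
(0.605, -0.2445, 0.1) -150 [-0.5   0.62 -0.08  0.88  0.   -2.59]
(0.605, -0.2445, 0.1) -120 [-0.5   0.62 -0.08  0.88  0.   -3.12]
(0.605, -0.2445, 0.1) -90 [-0.5   0.62 -0.08  0.88  0.    2.64]
(0.605, -0.2445, 0.1) -60 [-0.5   0.62 -0.08  0.88  0.    2.12]
(0.605, -0.2445, 0.1) -30 [-0.5   0.62 -0.08  0.88  0.    1.6 ]
(0.605, -0.2445, 0.1) 0 [-0.5   0.62 -0.08  0.88  0.    1.07]
(0.605, -0.2445, 0.1) 30 [-0.5   0.62 -0.08  0.88  0.    0.55]
(0.605, -0.2445, 0.1) 60 [-0.5   0.62 -0.08  0.88  0.    0.03]
(0.605, -0.2445, 0.1) 90 [-0.5   0.62 -0.08  0.88  0.   -0.5 ]
(0.605, -0.2445, 0.1) 120 [-0.5   0.62 -0.08  0.88  0.   -1.02]
(0.605, -0.2445, 0.1) 150 [-0.5   0.62 -0.08  0.88  0.   -1.54]
```

```bash
python3 - <<'E'
from h import *
from cell import bot
import pickle
L=[]
for i,ph in enumerate((90,45)):
    bot.move_pose([0.53,0.131,0.15],quat(np.radians(ph))); bot.wait(0.2)
    p=bot.read_position();q=bot.read_tool_rot();im=bot.camera("wrist")
    L.append((p,q,im)); cv2.imwrite(f"pics/sp{i}.png",im[:,:,::-1])
    E=cam(bot.calibration("wrist"),p,q); u=proj(bot.calibration("wrist"),E,[[.53,.131,.082]])[0]; print(p,u)
    x,y=map(int,u); cv2.imwrite(f"pics/spc{i}.png",cv2.resize(im[y-60:y+60,x-80:x+80,::-1],None,fx=5,fy=5,interpolation=2))
pickle.dump(L,open("sp.pkl","wb"));print(bot.read_clock(),bot.read_ft_force(),bot.read_moment())
E
```

```text
[0.52987287 0.1317472  0.15012978] [313.40918533 257.70057906]
[0.53000215 0.13103395 0.15000138] [313.46383993 257.54444203]
4.4417 [0.4761858  0.55489578 0.04915202] [0.01831281 0.00095183 0.004705  ]
```

View pics/spc0.png

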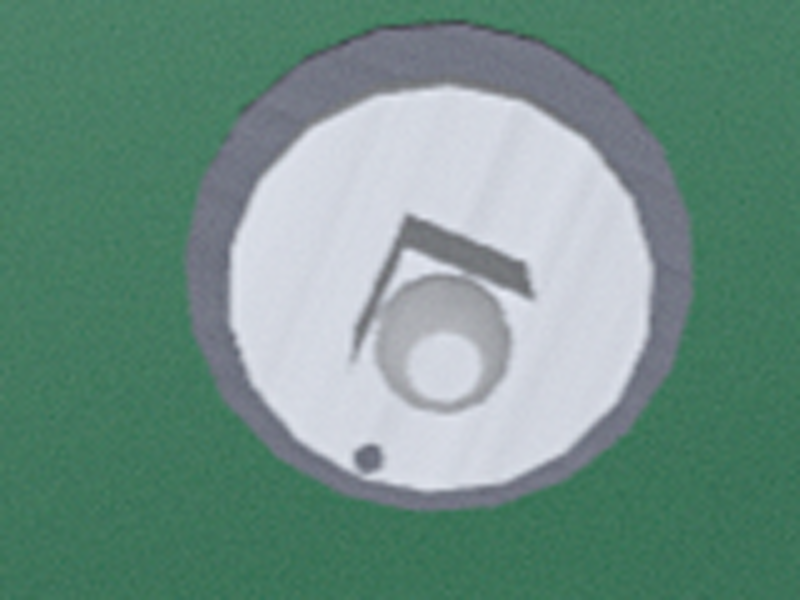

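View pics/spc1.png

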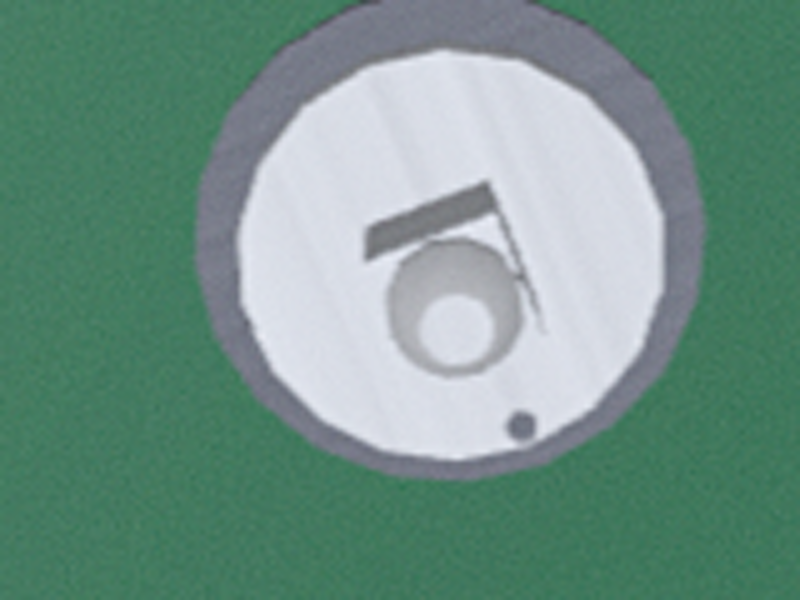

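```bash
python3 - <<'E'
from h import *
from cell import bot
import pickle
L=pickle.load(open("sp.pkl","rb"));cal=bot.calibration("wrist")
D=[dict(sh=[[408,247],[533,297]],base=[[408,214],[528,264]],base2=[[408,214],[354,335]],col=[[442,288]],tip=[[445,367]],pil=[[443,343]],dot=[[369,459]]),
   dict(sh=[[367,260],[497,211]],base=[[370,228],[489,181]],base2=[[489,181],[541,318]],col=[[452,254]],tip=[[456,327]],pil=[[456,307]],dot=[[521,426]])]
for (p,q,im),d in zip(L,D):
    E=cam(cal,p,q)
    for k,z in dict(sh=.082,base=.066,base2=.066,col=.066,tip=.092,pil=.086,dot=.066).items():
        uv=(np.array(d[k])+.5)/5-.5+[233,197]
        P=ray(cal,E,uv,z)[:,:2]
        s=''
        if len(P)==2:
            v=P[1]-P[0]; s=(np.linalg.norm(v),np.degrees(np.arctan2(v[1],v[0]))%90)
        print(k,P.round(4).tolist(),s)
E
```

```text
sh [[0.5231, 0.1321], [0.529, 0.1463]] (np.float64(0.015322446235164168), np.float64(67.46341251303579))
base [[0.5236, 0.1321], [0.5299, 0.1467]] (np.float64(0.015834373900740807), np.float64(66.72339321346789))
base2 [[0.5236, 0.1321], [0.5389, 0.1255]] (np.float64(0.016697768222514526), np.float64(66.72649868116281))
col [[0.5329, 0.1363]] 
tip [[0.5339, 0.1362]] 
pil [[0.5332, 0.1361]] 
dot [[0.5552, 0.1273]] 
sh [[0.5233, 0.1318], [0.5296, 0.1461]] (np.float64(0.015632040057587903), np.float64(66.41142358938895))
base [[0.5238, 0.1313], [0.5298, 0.1455]] (np.float64(0.01541751566785689), np.float64(67.24732472880896))
base2 [[0.5298, 0.1455], [0.5466, 0.138]] (np.float64(0.01842666505759207), np.float64(65.80031256656204))
col [[0.5331, 0.136]] 
tip [[0.5335, 0.1354]] 
pil [[0.5334, 0.1358]] 
dot [[0.555, 0.1264]]
```

```bash
python3 - <<'E'
from h import *
from cell import bot
import pickle
bot.move_pose([0.604,-0.245,0.18],quat(np.radians(112))); bot.wait(0.2)
p=bot.read_position();q=bot.read_tool_rot();im=bot.camera("wrist")
pickle.dump((p,q,im),open("ha.pkl","wb")); cv2.imwrite("pics/ha.png",im[:,:,::-1])
c=bot.calibration("wrist");E=cam(c,p,q); print(p,proj(c,E,[[.604,-.245,.068]])[0],bot.read_clock(),bot.search_frame("wrist","t_handle"))
E
```

```text
[ 0.60422244 -0.24405874  0.18007578] [313.87513961 237.30491409] 6.25 [{'bbox': [288.3, 155.2, 50.4, 160.7], 'confidence': 0.89}]
```

View pics/ha.png

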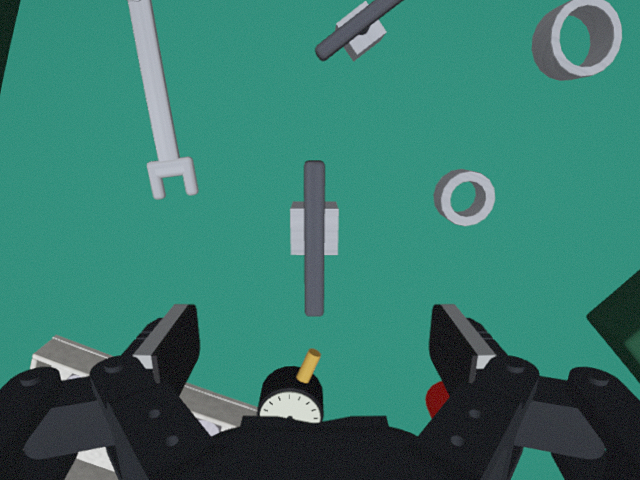

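```bash
python3 - <<'E'
from h import *
from cell import bot
import pickle
p,q,im=pickle.load(open("ha.pkl","rb"));c=bot.calibration("wrist");E=cam(c,p,q)
P=ray(c,E,[[314.3,161],[314.3,316]],.068);v=P[0]-P[1];print(P,np.linalg.norm(v),np.degrees(np.arctan2(v[1],v[0])))
ctr=P.mean(0)
print("ctr",ctr)
# side check: bar edges
g=im[175:300].mean(2)
print([round(float(x)) for x in g[:,296:334].mean(0)])
B=ray(c,E,[[304,238],[324.5,238]],.068);print(np.linalg.norm(B[0]-B[1]))
a=np.degrees(np.arctan2(v[1],v[0]))%180
print(bot.grip_depth,a)
bot.move_linear([ctr[0],ctr[1],0.11],rotation=quat(np.radians(a+90)) if a<60 else quat(np.radians(a-90)))
bot.move_linear([ctr[0],ctr[1],0.06+0.0-bot.grip_depth],speed=0.1)
f0=bot.read_ft_force()
bot.set_gripper(0.0,60); print(bot.read_gripper_width()*85,bot.read_ft_force()-f0)
bot.move_linear([ctr[0],ctr[1],0.045-0.0],speed=0.03)
print(bot.read_position(),bot.read_ft_force()-f0,bot.read_clock())
im=bot.camera("wrist");cv2.imwrite("pics/gr.png",im[:,:,::-1])
E
```

```text
[[ 0.55699284 -0.26372751  0.068     ]
 [ 0.65782965 -0.22288999  0.068     ]] 0.10879230231489272 -157.95272958702242
ctr [ 0.60741124 -0.24330875  0.068     ]
[137, 137, 138, 137, 137, 138, 139, 127, 97, 81, 90, 96, 100, 100, 98, 97, 96, 96, 96, 97, 98, 99, 99, 98, 96, 92, 85, 78, 105, 132, 139, 137, 137, 137, 137, 137, 137, 137]
0.013829362977290356
0.0187 22.047270412977582
12.964151783429006 [-0.79637897  1.56504217  3.64765516]
[ 0.60701143 -0.24319527  0.04444892] [-0.01194142  0.18176721 -4.31620214] 8.675
```

View pics/gr.png

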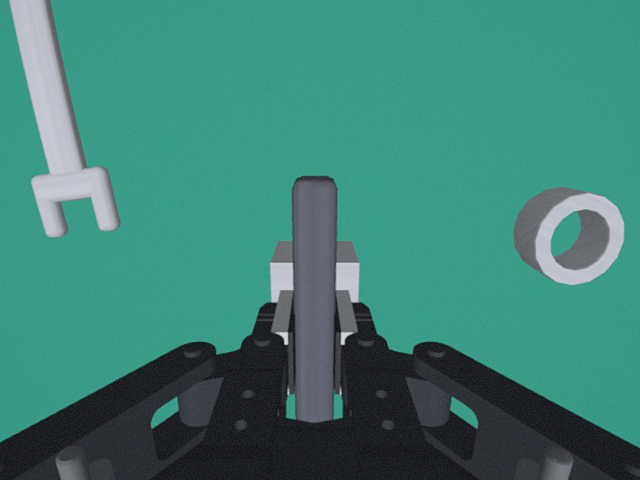

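```bash
python3 - <<'E'
from h import *
from cell import bot
c=bot.calibration("wrist")
p=bot.read_position();q=bot.read_tool_rot();E=cam(c,p,q);R=Rq(q)
P=ray(c,E,[[314,178]],p[2]+.027)[0]; print("front end in tool",R.T@(P-p))
S=np.array([0.5332,0.1360]);ph=np.radians(156.8)
x,y=p[:2]
bot.move_linear([x,y,0.17],speed=0.2)
bot.move_pose([S[0],S[1],0.175],quat(ph)); bot.wait(.3)
p=bot.read_position();q=bot.read_tool_rot();R=Rq(q)
im=bot.camera("wrist");cv2.imwrite("pics/ab.png",im[:,:,::-1])
for n in("side","top"):
    cv2.imwrite(f"pics/ab_{n}.png",bot.camera(n)[:,:,::-1])
print(p,np.degrees(np.arctan2(R[1,0],R[0,0])),bot.read_ft_force(),bot.read_moment(),bot.read_gripper_width(),bot.read_clock())
E
```

```text
front end in tool [-0.00064157 -0.02695769  0.05492227]
[0.53352659 0.13531029 0.17492811] 156.72619059070436 [-0.00842338 -0.04851161 -4.92487232] [0.03998023 0.01760246 0.02625621] 0.15086099204624123 11.3917
```

View pics/ab.png

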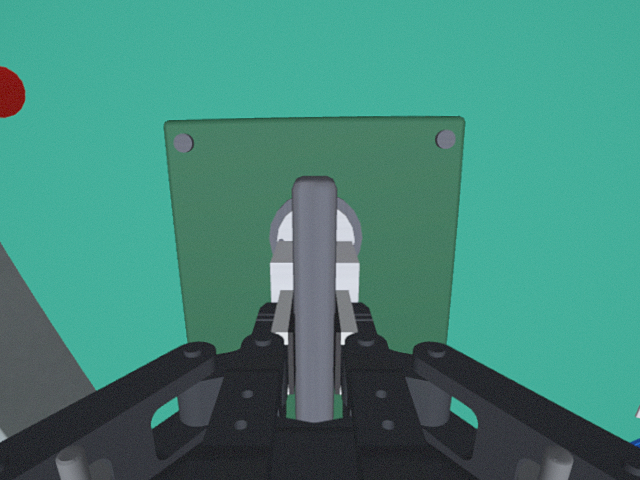

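View pics/ab_side.png

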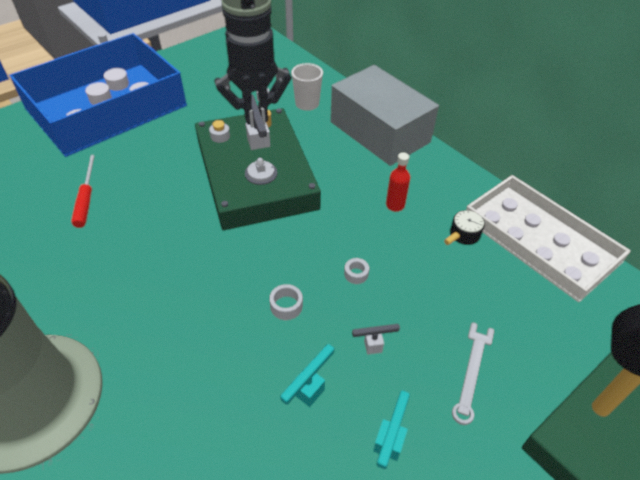

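```bash
python3 - <<'E'
from h import *
from cell import bot
S=[0.5332,0.1360]
bot.move_linear([*S,0.145],speed=0.1); bot.wait(.2)
f0=bot.read_ft_force();print(bot.read_position(),f0)
r=bot.move_linear([*S,0.104],speed=0.03,until_force=8)
print(r,bot.read_position(),bot.read_ft_force()-f0,bot.read_moment(),bot.read_clock())
E
```

```text
[0.53380145 0.1360767  0.14574716] [ 0.97036114  0.14776868 -3.76617525]
True [0.53293719 0.1360091  0.10748393] [-2.40601097  0.474876    8.90897352] [-0.05352526  0.14819412 -0.00591838] 13.1833
```

```bash
python3 - <<'E'
from h import *
from cell import bot
p=bot.read_position()
r=bot.move_linear([p[0],p[1],0.103],speed=0.02,until_force=12)
R=Rq(bot.read_tool_rot())
print(r,bot.read_position(),bot.read_ft_force(),bot.read_moment(),bot.read_clock(),np.degrees(np.arctan2(R[1,0],R[0,0])),bot.read_gripper_width())
cv2.imwrite("pics/in_w.png",bot.camera("wrist")[:,:,::-1]);s=bot.camera("side");cv2.imwrite("pics/in_s.png",cv2.resize(s[80:230,180:340,::-1],None,fx=4,fy=4,interpolation=2))
E
```

```text
True [0.53307546 0.13603492 0.10749504] [-3.06128773 -0.44901835  8.06983593] [-0.15001464  0.57784058  0.01950955] 13.3917 156.80821939480592 0.15049301852580335
```

View pics/in_w.png

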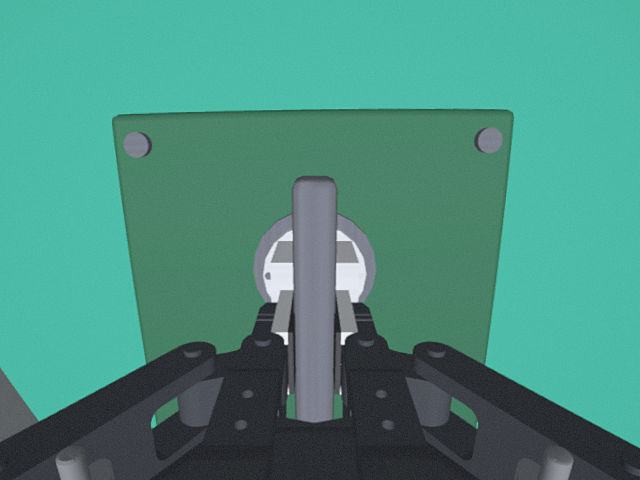

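View pics/in_s.png

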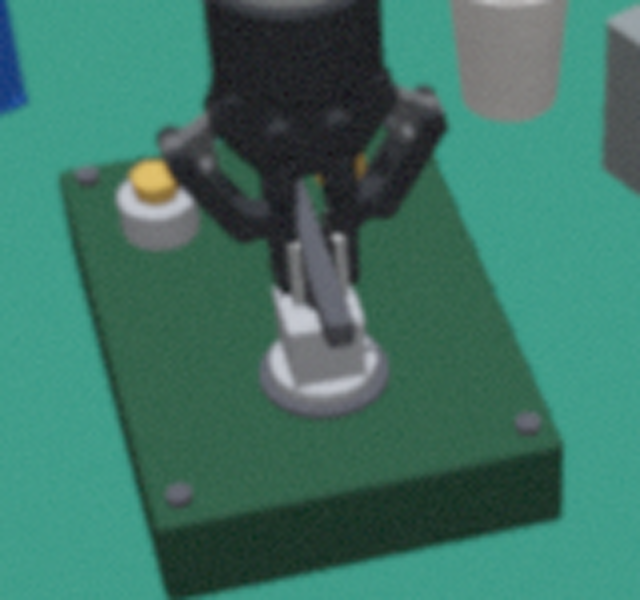

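```bash
cat > turn.py <<'E'
from h import *
from cell import bot
def ang():
    R=Rq(bot.read_tool_rot()); return np.degrees(np.arctan2(R[1,0],R[0,0]))
def step(a,S=(0.5331,0.1360,0.1070)):
    bot.move_linear(list(S),speed=0.05,rotation=quat(np.radians(a)))
def rd(a):
    m=bot.read_moment();f=bot.read_ft_force();p=bot.read_position()
    print("cmd %.1f act %.2f mz %.3f mxy %.2f %.2f f %s p %s t %.2f"%(a,ang(),m[2],m[0],m[1],f.round(1),p.round(4),bot.read_clock()),flush=True); return m[2]
E
python3 - <<'E'
from turn import *
a=156.8
while a>138:
    a-=3; step(a); m=rd(a)
    if abs(m)>0.45: break
E
```

```text
cmd 153.8 act 153.87 mz -0.030 mxy -0.12 0.27 f [-1.4 -0.4  1.3] p [0.5334 0.136  0.1075] t 13.74
cmd 150.8 act 150.90 mz 0.042 mxy -0.23 0.54 f [-3.2 -1.5  4.6] p [0.5333 0.1359 0.1075] t 13.99
cmd 147.8 act 147.90 mz 0.131 mxy -0.32 0.65 f [-2.8 -1.2  6.5] p [0.5331 0.1359 0.1075] t 14.24
cmd 144.8 act 144.90 mz 0.143 mxy -0.38 0.62 f [-3.1 -0.6  5.6] p [0.5332 0.1359 0.1075] t 14.49
cmd 141.8 act 141.90 mz 0.129 mxy -0.31 0.65 f [-2.3 -0.9  5.2] p [0.5331 0.1359 0.1075] t 14.74
cmd 138.8 act 138.90 mz 0.134 mxy -0.28 0.68 f [-3.  -1.4  5.6] p [0.5331 0.1358 0.1075] t 14.99
cmd 135.8 act 135.90 mz 0.137 mxy -0.28 0.59 f [-3.6 -1.3  5.1] p [0.5331 0.1359 0.1075] t 15.24
```

```bash
python3 - <<'E'
from turn import *
a=135.8
while a>70:
    a-=3 if a>115 else 1
    step(a); m=rd(a)
    if abs(m)>0.38: break
E
```

```text
cmd 132.8 act 132.90 mz 0.077 mxy -0.33 0.62 f [-3.8 -1.3  6.7] p [0.5331 0.1358 0.1075] t 15.49
cmd 129.8 act 129.90 mz 0.126 mxy -0.27 0.58 f [-3.3 -1.5  5.4] p [0.5331 0.1358 0.1075] t 15.74
cmd 126.8 act 126.90 mz 0.158 mxy -0.33 0.60 f [-2.4 -1.   5. ] p [0.5331 0.1358 0.1075] t 15.99
cmd 123.8 act 123.90 mz 0.127 mxy -0.35 0.62 f [-3.1 -2.2  6.3] p [0.5331 0.1358 0.1075] t 16.24
cmd 120.8 act 120.90 mz 0.174 mxy -0.29 0.58 f [-3.2 -2.3  5.8] p [0.5331 0.1358 0.1075] t 16.49
cmd 117.8 act 117.90 mz 0.083 mxy -0.37 0.63 f [-2.6 -0.8  4.5] p [0.5331 0.1358 0.1075] t 16.74
cmd 114.8 act 114.90 mz 0.120 mxy -0.35 0.58 f [-3.7 -0.9  5.5] p [0.5331 0.1358 0.1075] t 16.99
cmd 113.8 act 113.92 mz 0.255 mxy -0.38 0.63 f [-2.8 -1.6  5.1] p [0.5331 0.1358 0.1075] t 17.24
cmd 112.8 act 112.92 mz 0.185 mxy -0.38 0.67 f [-3.5 -0.8  6.2] p [0.5331 0.1358 0.1075] t 17.49
cmd 111.8 act 111.92 mz 0.227 mxy -0.36 0.61 f [-3.9 -0.8  5.9] p [0.5332 0.1358 0.1075] t 17.74
cmd 110.8 act 110.92 mz 0.230 mxy -0.34 0.68 f [-3.3 -1.4  6.1] p [0.5331 0.1358 0.1075] t 17.99
cmd 109.8 act 109.92 mz 0.248 mxy
[... 616 characters left out ...]
0.5331 0.1358 0.1075] t 19.74
cmd 102.8 act 102.92 mz 0.198 mxy -0.38 0.65 f [-3.4 -0.8  5.8] p [0.5331 0.1358 0.1075] t 19.99
cmd 101.8 act 101.92 mz 0.197 mxy -0.42 0.65 f [-3.7 -0.8  5.8] p [0.5331 0.1358 0.1075] t 20.24
cmd 100.8 act 100.92 mz 0.138 mxy -0.41 0.60 f [-3.9 -2.5  4.9] p [0.5331 0.1358 0.1075] t 20.49
cmd 99.8 act 99.92 mz 0.193 mxy -0.39 0.64 f [-2.7 -1.3  5.4] p [0.5331 0.1358 0.1074] t 20.74
cmd 98.8 act 98.92 mz 0.192 mxy -0.40 0.65 f [-3.3 -1.6  4.7] p [0.5331 0.1358 0.1075] t 20.99
cmd 97.8 act 97.92 mz 0.315 mxy -0.41 0.66 f [-3.4 -0.9  4.8] p [0.5331 0.1358 0.1075] t 21.24
cmd 96.8 act 96.95 mz 0.405 mxy -0.36 0.69 f [-3.4 -1.6  4.6] p [0.5331 0.1358 0.1075] t 21.49
```

```bash
python3 - <<'E'
from turn import *
def avg():
    v=[]
    for _ in range(8): v.append(bot.read_moment()[2]); bot.wait(.02)
    return np.mean(v),np.std(v)
print(avg(),ang())
for a in (96.3,95.8,95.3):
    step(a); m,s=avg(); print(a,m,s,ang(),bot.read_clock())
    if m>0.55: break
E
```

```text
(np.float64(0.38586102485474355), np.float64(0.014267493564567774)) 96.94779909498934
96.3 0.5107692584055417 0.022739400212566825 96.46856537766072 22.0083
95.8 0.5626714857510461 0.019449653553388565 95.97946164669584 22.3917
```

```bash
python3 - <<'E'
from turn import *
step(97.6); rd(97.6)
cv2.imwrite("pics/end_w.png",bot.camera("wrist")[:,:,::-1])
bot.set_gripper(0.6); rd(0); 
bot.move_linear([0.5331,0.136,0.19],speed=0.1); bot.wait(.3)
im=bot.camera("wrist");p=bot.read_position();q=bot.read_tool_rot()
cv2.imwrite("pics/rel_w.png",im[:,:,::-1]);rd(0)
s=bot.camera("side");cv2.imwrite("pics/rel_s.png",cv2.resize(s[80:230,180:340,::-1],None,fx=4,fy=4,interpolation=2))
c=bot.calibration("wrist");E=cam(c,p,q);print(proj(c,E,[[.5332,.136,.134],[.5552,.1270,.066]]))
import pickle;pickle.dump((p,q,im),open("rel.pkl","wb"))
E
```

```text
cmd 97.6 act 97.71 mz 0.225 mxy -0.37 0.68 f [-3.6 -1.4  6.1] p [0.5331 0.1358 0.1075] t 22.64
cmd 0.0 act 97.61 mz 0.031 mxy -0.08 0.01 f [-0.4  0.4  0.2] p [0.5332 0.136  0.1069] t 23.14
cmd 0.0 act 97.60 mz 0.056 mxy 0.03 -0.02 f [ 0.1 -0.8  0.8] p [0.5329 0.136  0.1896] t 24.48
[[314.9324437  265.26023657]
 [298.2717013  262.1236224 ]]
```

View pics/rel_w.png

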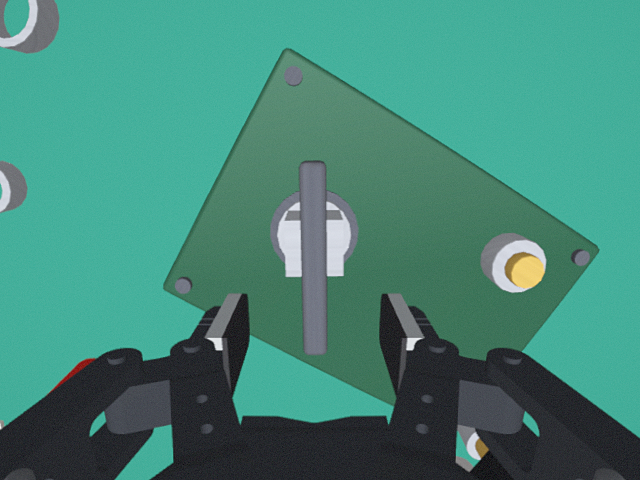

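View pics/rel_s.png

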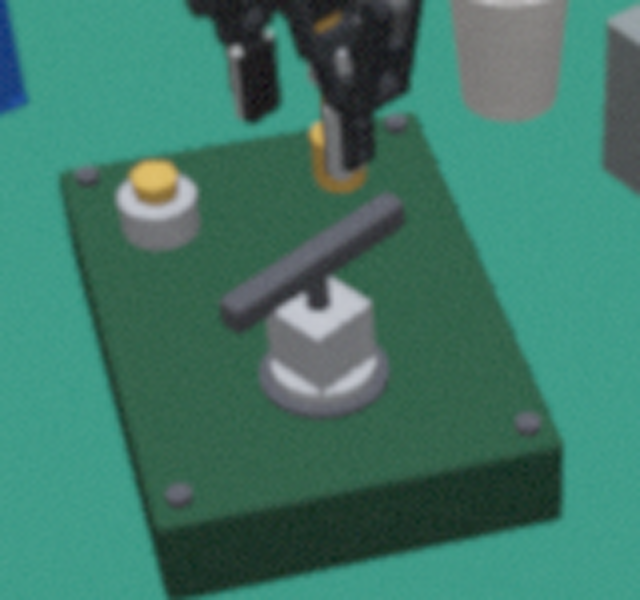

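View pics/end_w.png

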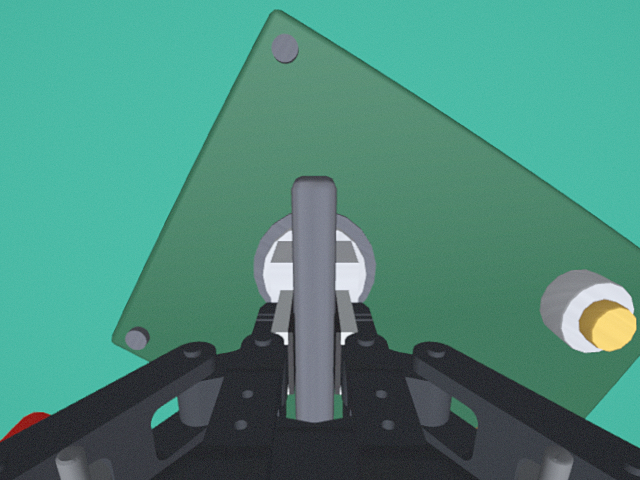

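```bash
python3 - <<'E'
from turn import *
bot.move_linear([0.5331,0.136,0.23],speed=0.2)
bot.move_linear([0.65,0.09,0.23],speed=0.2); bot.wait(.3)
p=bot.read_position();q=bot.read_tool_rot();im=bot.camera("wrist")
c=bot.calibration("wrist");E=cam(c,p,q);u=proj(c,E,[[.5551,.1269,.066]])[0];print(u,p)
x,y=map(int,u); y=max(y,60);crop=im[y-60:y+60,x-80:x+80]
cv2.imwrite("pics/dot.png",cv2.resize(crop[:,:,::-1],None,fx=5,fy=5,interpolation=2)); print(x-80,y-60,bot.read_clock())
import pickle;pickle.dump((p,q,x-80,y-60),open("dot.pkl","wb"))
t=bot.camera("top");cv2.imwrite("pics/fin_top.png",t[:,:,::-1])
E
```

```text
[379.4880239  105.77424408] [0.64951537 0.09048883 0.23047398]
299 45 26.0
```

View pics/dot.png

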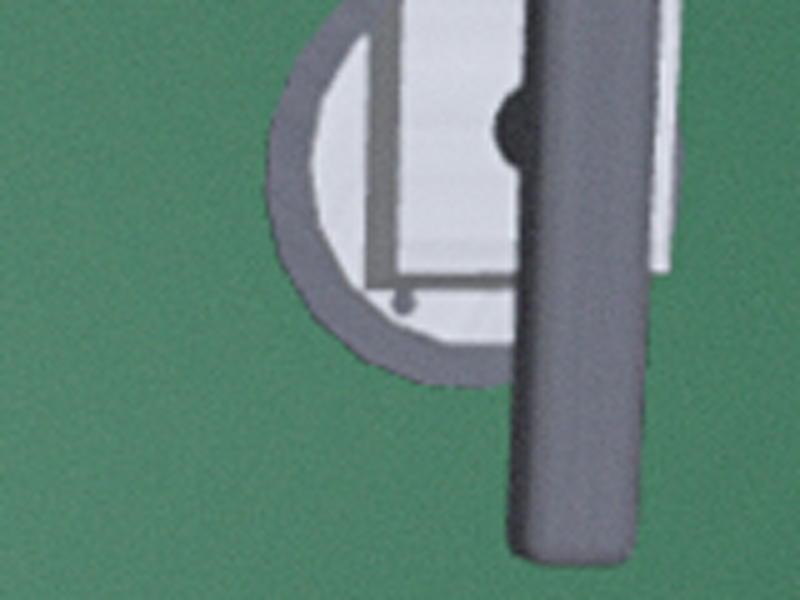

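View pics/fin_top.png

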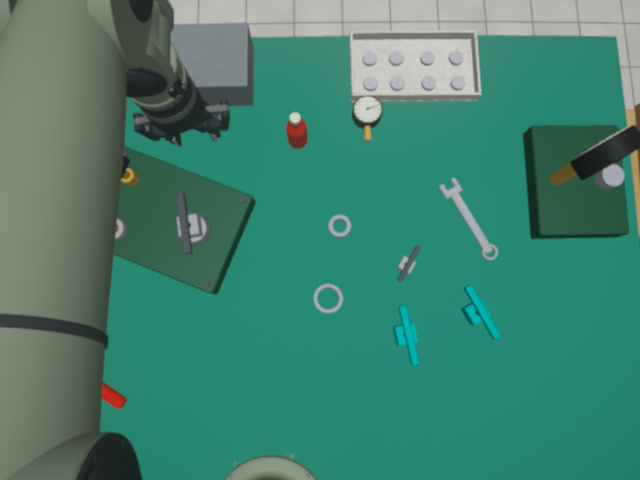

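```bash
python3 -c "
from cell import bot
print(bot.read_clock(),bot.close_job())"
```

```text
the job is handed in; nothing more can be done
26.05 None
```

The larger steel T-handle is fully home on the spindle and the valve is turned clockwise to its stop. I handed the job in at 26 s, with the gripper open and clear.

- **Choice of handle:** I took the grey handle at top-picture pixel (394, 187). I passed over the small handle at (408, 263) and the two turquoise look-alikes at (408, 335) and (482, 312); the last top picture shows all three where they stood.
- **Fit:** The square's direction came from two wrist-camera views. The socket dropped straight over it, and contact came at TCP height 0.1075 m against 0.107 m expected for fully home. Resting on the corners would have shown about 0.123 m.
- **Turning:** The moment held steady at about 0.1–0.25 N m for about 50° (0.87 rad). It then climbed steadily to 0.56 N m within about 2° at the stop, and I went no further.
- **Collar:** I eased off the load and let go. The dark dot on the collar then appeared within half a pixel of where it was predicted to be, so the collar has not twisted.

No check failed. The first position estimates from the fixed cameras differed from the wrist camera's by 2–7 mm, mostly in y. I used the wrist camera's, and the fit bore it out.

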